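# Draw the captive bar stamp out of its travel rack

## Robot

A 6-joint arm with a two-finger parallel gripper is mounted at the origin on the work surface. World frame = base frame: x ahead of the robot, y to its left, z up, the work surface at z = 0. Lengths are in mm, angles in rad, forces in N, time in s.
With the tool pointing down it reaches from about 300 to 775 mm from the base axis. Payload 14.6 kg.
Tool frame: the origin (TCP) lies midway between the tips of the shut fingers; the grasp point (between the pads) lies 19 mm behind it (r.grasp_offset is the z of the grasp point in the tool frame, in mm); z points along the fingers, x is the direction in which the jaws open and shut, and the axes are right-handed (so a half turn about z gives the same grasp; the last joint's range is limited). The gripper opens to 94 mm and grips with 3 to 60 N. Pads are 16 mm wide; open, the fingers measure 119 mm over their backs; the gripper's body (75 mm by 177 mm) begins 78 mm behind the grasp point.
Start: joints at [1.249, 0.3, 1.521, -0, 1.321, -0.067], TCP at [138.626, 532.233, 205.446] pointing down, gripper open.
Joint ranges: [-3.03, 3.03], [-0.79, 2.21], [0.23, 2.52], [-1.04, 4.18], [0, 3.07], [-2.55, 2.55]. Speed limits (rad/s): [2.22, 2.22, 2.57, 3.14, 3.14, 3.14].

## Interface

Orientations are given as a unit quaternion [w, x, y, z].
In Python, from rig import r, read_camera, calibration, workorder gives the robot as it stands.
- The arm moves only by the tool send_rows, never from a script. Its argument "deltas" is a list of rows, each a list of 7 numbers: the opening, from 0 (shut) to 1 (fully open), then the shift along the world's x, y, z in cm, then the turn, a rotation vector about the world's x, y, z in rad. In form: [[gripper, x, y, z, ax, ay, az], ...]. A call has 1 to 20 rows; each row shifts and turns the pose as measured when the row begins; what a row does not reach is not made up. A row lasts 1/12 s, in which the tool goes at most 41.7 mm and 7.16 degrees, less where a joint would pass 70% of its speed; a pose out of reach is approached as far as the arm can. A call is refused whole if a number of a shift passes 4.17 or a number of a turn 0.125, either way. A call with a gripper value outside its range is refused whole. The fingers move at their own pace and stop on an object; "grip_force" is the grip in N (left out, the last holds). Time passes only in rows, so rows that do not move let the fingers close. It gives the time, the measured TCP pose, the force and the opening at its end, in the units of the state.
- r.get_obs(): the state, without advancing time (a new reading comes with each control period).
- read_camera(name): name is "side" or "top"; returns the picture (384x512x3 uint8, red, green, blue); there is no depth.
- calibration(name): a dict with "fx", "fy", "cx", "cy" (pixels), "R" (3x3) and "t" (3): a world point X has camera coordinates R X + t. Camera axes: x right, y down, z forward; pixel columns grow to the right and rows downward; lengths in mm; the calibration is good to about 2 mm. A picture is of the moment at which its call begins. calibration takes no time and is no camera call.
- workorder.finish_job(): hands the job in, once; it reports no verdict.
The state is a dict: "time": time; "qpos": joint angles; "dq": joint speeds; "joint_efforts": joint torques, N m; "position": TCP position; "eef_rot": TCP orientation; "ft_force": force on the tool from outside, world axes, zero at the start; "torque": the same for the moment, N m; "finger_gap": finger opening in mm.
Only numpy, scipy, OpenCV 4.12 (cv2) and the standard library are available. Lean on these libraries where they do the work, as an engineer would, in place of code of your own. Each camera call takes 0.05 s, during which the arm holds its last target. There are 200 camera calls.

## Task

At the body-art stall, take the stamp with the flat bar grip out of the travel rack: its long foot lies crosswise under the guard plate, so turn it in place until it lines up with its slot, then draw it straight up. Set it down standing upright in the middle of the stamp pad and let it go, leaving the round-knobbed stamp in the rack.

Things in the scene. Friction and masses are not known exactly. Their poses are not given: they have to be found in the camera images.
- bar_stamp: Stamp to take, 98 mm high, about 0.22 kg, foot-heavy: steel foot 60 x 22 x 12 mm, 14 mm stem, wooden bar grip 60 x 20 mm, 62 to 98 mm above the underside, parallel to the foot. Stands loose in a rack slot, foot under the guard, turned 60 to 90 degrees from the slot. Origin: centre of the foot's underside; x along foot and grip, y across (20 mm: grip here), z up. Same after a half turn.
- round_stamp: Bystander in the rack's other slot (either one): round steel foot of 30 mm diameter, round stem, round wooden knob of 34 mm diameter, 92 mm high. Origin: centre of the foot's underside, z up. It stays in the rack.
- rack: Fixed rack, 130 (its x) x 240 (its y) x 42 mm high: floor top at 6 mm, black end walls, white guard plate from 36 to 42 mm above the table. Two slots in the guard, each 84 mm along the rack's x, 44 mm along y, centred at y = -55 and +55 mm. The bar foot passes only with its length along the slot (within about 15 degrees). Origin: centre of the underside, on the table.
- pad_top (a point): Centre of the top of the stamp pad, a fixed flat square black tin with grey felt, 120 x 120 mm, lying apart from the rack; its top is 12 mm above the table. Axes of the pad, z up.
There are look-alikes about, which are no part of the job. Of the things shaped like the part that bears pad_top, the black one is meant.

How it is judged:
By the outcome, as a careful person would: the job done as asked, in the order asked, and still so for the second after the job is handed in, with the robot touching nothing.
It also fails if it takes over 42 s, if anything falls off the work surface, if the arm or the gripper's body presses on something with over 40 N, if the wrist force passes 120 N, or if a joint passes its speed limit or range.

## Working session

There is one attempt and no reset: what is moved stays moved. The work goes in short steps, Python scripts to look and compute and a tool call to move; the robot and the scene stay as the last step left them, time stands still between calls to the robot, and variables do not carry over. Pictures are saved under pics/ and viewed, about 8 in all and at most 12, crops included, and the job is handed in when it is done.

Besides the shell and the picture viewer there is one more tool, called after "Call:" as name(argument=value, ...) on one line, values as JSON. send_rows: Moves the arm, as the interface text tells. Its arguments: {"type":"object","properties":{"deltas":{"type":"array"},"grip_force":{"type":"number"}},"required":["deltas"]}

```bash
mkdir -p pics
python3 - <<'E'
from rig import r, read_camera, calibration
import cv2
for n in("top","side"):
    cv2.imwrite(f"pics/{n}0.png",read_camera(n)[:,:,::-1]); c=calibration(n); print(n,{k:c[k] for k in("fx","fy","cx","cy")},c["R"],c["t"])
o=r.get_obs();print(o["time"],o["position"],o["eef_rot"],o["finger_gap"],r.grasp_offset)
E
```

```text
top {'fx': 346.6681645273498, 'fy': 346.6681645273498, 'cx': 258.0077271756306, 'cy': 183.82106335330863} [[-0.02205231 -0.99957021  0.01931581]
 [-0.98316711  0.01817726 -0.18180214]
 [ 0.18137289 -0.02299983 -0.9831454 ]] [ 38.98788815 493.47273334 649.04428729]
side {'fx': 418.8155437240185, 'fy': 418.8155437240185, 'cx': 259.82155588059226, 'cy': 196.04305122053083} [[-0.96025321 -0.27840547  0.02010386]
 [-0.19579795  0.62049523 -0.75937397]
 [ 0.19893952 -0.73312759 -0.65034376]] [496.80285018 109.72854049 806.74820413]
0.1 [138.56747204 532.0164239  204.96239747] [ 2.87625682e-04  7.91220388e-01  6.11530897e-01 -4.20411814e-04] 93.99307306952119 -18.8
```

View pics/top0.png

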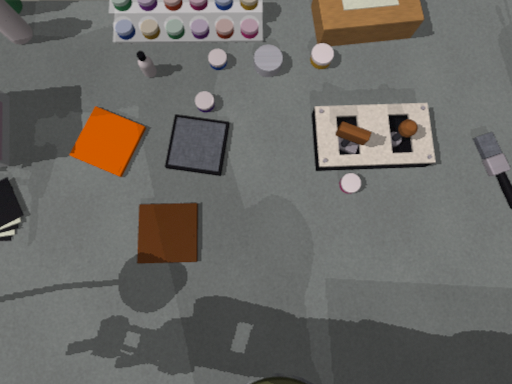

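View pics/side0.png

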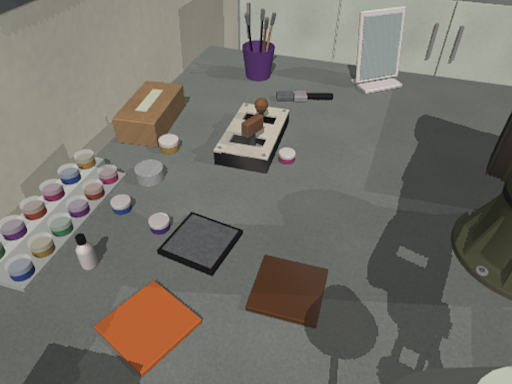

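The top view shows the black pad at about (198,145), the rack at about (374,136), the bar grip at about (353,133) and the round knob at (408,128). The side view shows the same layout. I'll enlarge crops to measure.

Run:
```python
import cv2,numpy as np
t=cv2.imread("pics/top0.png");s=cv2.imread("pics/side0.png")
f=lambda im,x,y,w,h,k:cv2.resize(im[y:y+h,x:x+w],None,fx=k,fy=k,interpolation=cv2.INTER_CUBIC)
a=f(t,308,95,132,80,6)
cv2.imwrite("pics/c1.png",a)
cv2.imwrite("pics/c2.png",np.hstack([f(s,210,92,85,80,4.7),f(t,160,108,75,80,4.7)]))
```

```text
(no output)
```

View pics/c1.png

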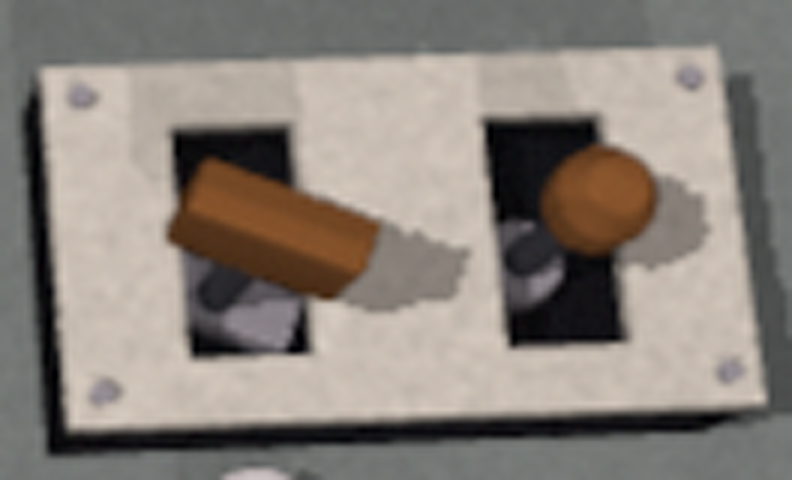

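View pics/c2.png

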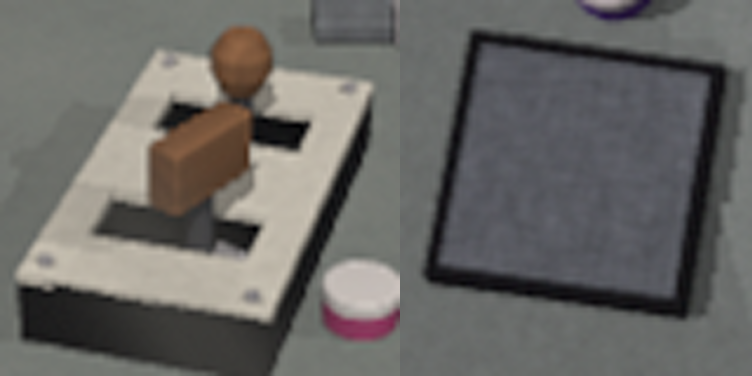

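Crop 1 (top view, 6x) shows the guard corners at about (40,68), (718,47), (767,404) and (68,432). The bar grip's top-face corners are (210,157), (380,225), (357,268) and (187,210), and the stem leads to the foot at about (240,310). Crop 2 shows the grip's side-view corners and the pad corners. Next I'll fit poses to these.

```bash
cat > h.py <<'E'
import numpy as np
from scipy.optimize import least_squares
from rig import calibration
C={n:calibration(n) for n in("top","side")}
def proj(n,X):
    c=C[n];p=np.asarray(X,float)@np.array(c["R"]).T+np.array(c["t"])
    return p[:,:2]/p[:,2:]*[c["fx"],c["fy"]]+[c["cx"],c["cy"]]
un=lambda u,k,o:(np.array(u,float)+.5)/k-.5+o
def world(p,P): # p=x,y,yaw
    c,s=np.cos(p[2]),np.sin(p[2]);P=np.asarray(P,float)
    return np.c_[p[0]+c*P[:,0]-s*P[:,1],p[1]+s*P[:,0]+c*P[:,1],P[:,2]]
def fit(obs,p0): # obs: list of (cam, body pts, pix)
    f=lambda p:np.concatenate([(proj(n,world(p,P))-q).ravel() for n,P,q in obs])
    s=least_squares(f,p0);return s.x,np.round(s.fun.reshape(-1,2),1)
E
python3 - <<'E'
from h import *
g=lambda a,b,z:[[a,b,z],[a,-b,z],[-a,-b,z],[-a,b,z]]
k=(6,[308,95])
rt=un([(40,68),(718,47),(767,404),(68,432)],*k)
rs=un([(157,50),(375,85),(273,322),(17,277)],4.7,[210,92])  # far-left.. side view
R0=fit([("top",g(65,120,42),rt)],[560,-280,0]);print("rack top",R0)
print("side pred",proj("side",world(R0[0],g(65,120,42))).round(1),rs.round(1))
for d in(55,-55):
  print("slot",d,world(R0[0],[[0,d,42]]),((proj("top",world(R0[0],np.array(g(42,22,42))+[0,d,0]))-[308,95])*6).round())
pt=un(np.array([(470,32),(725,67),(687,317),(427,280)])-[400,0],4.7,[160,108])
print("pad",fit([("top",g(60,60,12),pt)],[500,100,-.1]))
# grip: body x axis roughly world -y(right) & ; top corners far-left, far-right, near-right, near-left
G=[[-30,10,104],[30,10,104],[30,-10,104],[-30,-10,104]]
gt=un([(210,157),(380,225),(357,268),(187,210)],*k)
print("grip top",fit([("top",G,gt)],[540,-240,-1.9]))
Gs=[[-30,10,104],[30,10,104],[30,-10,104],[-30,-10,104],[-30,-10,68],[30,-10,68],[-30,10,68]]
p=fit([("top",G,gt)],[540,-240,-1.9])[0]
print(((proj("side",world(p,Gs))-[210,92])*4.7).round())
print(((proj("top",world(p,Gs))-[308,95])*6).round())
E
```

```text
rack top (array([ 5.96131397e+02, -2.14947655e+02,  2.07764456e-02]), array([[ 0.3,  0.2],
       [-0.3,  0.1],
       [-0.2,  0. ],
       [ 0.2, -0.3]]))
side pred [[213.3 149.3]
 [242.9 102.2]
 [289.  109. ]
 [267.2 158.6]] [[243.  102.2]
 [289.4 109.7]
 [267.7 160.1]
 [213.2 150.5]]
slot 55 [[ 594.9887746  -159.95952513   42.        ]] [[166. 125.]
 [291. 121.]
 [314. 353.]
 [187. 358.]]
slot -55 [[ 597.2740192  -269.93578464   42.        ]] [[478. 115.]
 [602. 110.]
 [631. 341.]
 [505. 346.]]
pad (array([ 5.88626318e+02,  1.55795547e+02, -1.52837339e-01]), array([[-0. , -0.2],
       [ 0.5, -0.4],
       [ 0.3,  0.1],
       [-0.8,  0.5]]))
grip top (array([ 582.69039698, -155.09804242,   -1.97199202]), array([[-1. , -0.7],
       [ 0.5, -0.7],
       [ 1. ,  1.6],
       [-0.6, -0.2]]))
[[143. 141.]
 [222.  95.]
 [253. 108.]
 [175. 155.]
 [175. 219.]
 [251. 170.]
 [144. 204.]]
[[202. 150.]
 [381. 218.]
 [361. 275.]
 [181. 206.]
 [154. 243.]
 [325. 308.]
 [174. 189.]]
```

Run:
```python
from h import *
gt=un([(210,157),(380,225),(357,268),(187,210),(170,240),(332,298)],6,[308,95])
Gt=[[-30,10,104],[30,10,104],[30,-10,104],[-30,-10,104],[-30,-10,68],[30,-10,68]]
gs=un([(150,147),(235,105),(250,110),(175,155),(175,213),(250,160),(150,200)],4.7,[210,92])
Gs=[[-30,10,104],[30,10,104],[30,-10,104],[-30,-10,104],[-30,-10,68],[30,-10,68],[-30,10,68]]
for o in ([("top",Gt,gt)],[("side",Gs,gs)],[("top",Gt,gt),("side",Gs,gs)]):
    p,e=fit(o,[582,-155,-1.97]);print(p.round(2),np.degrees(p[2])+180,e.tolist())
```

```text
[ 583.64 -156.08   -1.96] 67.68093202186475 [[-0.6, -1.0], [1.0, -1.4], [1.6, 0.9], [-0.1, -0.5], [-1.8, 0.6], [-0.2, 1.5]]
[ 582.51 -157.34   -1.99] 65.93969123341938 [[-0.8, -1.5], [-1.9, -2.2], [1.4, -0.4], [0.4, -0.1], [0.4, 1.0], [1.0, 2.2], [-0.6, 0.7]]
[ 583.09 -156.41   -1.97] 67.08271451378286 [[-0.3, -0.9], [1.2, -0.9], [1.7, 1.3], [0.1, -0.4], [-1.6, 0.7], [-0.2, 1.8], [-1.0, -1.2], [-2.5, -2.1], [0.9, -0.4], [0.3, 0.1], [0.3, 1.3], [0.5, 2.2], [-0.9, 1.0]]
```

Call:
send_rows(deltas=[[1,2.2,-3.4,0,0,0,-0.1],[1,2.2,-3.4,0,0,0,-0.1],[1,2.2,-3.4,0,0,0,-0.1],[1,2.2,-3.4,0,0,0,-0.1],[1,2.2,-3.4,0,0,0,-0.1],[1,2.2,-3.4,0,0,0,-0.1],[1,2.2,-3.4,0,0,0,-0.1],[1,2.2,-3.4,0,0,0,-0.1],[1,2.2,-3.4,0,0,0,-0.1],[1,2.2,-3.4,0,0,0,-0.1],[1,2.2,-3.4,0,0,0,-0.1],[1,2.2,-3.4,0,0,0,-0.1],[1,2.2,-3.4,0,0,0,-0.1],[1,2.2,-3.4,0,0,0,-0.1],[1,2.2,-3.4,0,0,0,-0.1],[1,2.2,-3.4,0,0,0,-0.1],[1,2.2,-3.4,0,0,0,-0.1],[1,2.2,-3.4,0,0,0,0]], grip_force=25)

```text
time: 1.6
position: [533.8, -100.9, 200.7]
eef_rot: [-0.001, 0.973, -0.229, -0.003]
ft_force: [0.7, 0.1, 0.7]
finger_gap: 93.9
```

Call:
send_rows(deltas=[[1,2.4,-2.7,0,-0.003,-0.005,0.06],[1,2.5,-2.8,0,0,0,0],[1,0,0,-2.5,0,0,0],[1,0,0,-2.5,0,0,0],[1,0,0,-1.5,0,0,0],[1,0,0,0,0,0,0]])

```text
time: 2.1
position: [586.9, -168.0, 130.5]
eef_rot: [0.0, 0.979, -0.203, -0.0]
ft_force: [0.2, -0.1, -0.5]
finger_gap: 94.2
```

Call:
send_rows(deltas=[[1,-0.4,1.15,0,0,0,0.005],[1,0,0,0,0,0,0],[1,0,0,-1.5,0,0,0],[1,0,0,-1.5,0,0,0],[1,0,0,-1.2,0,0,0],[1,0,0,0,0,0,0]])

```text
time: 2.6
position: [584.0, -156.9, 90.7]
eef_rot: [0.001, 0.98, -0.2, 0.001]
ft_force: [-0.1, 0.4, -0.8]
finger_gap: 93.8
```

Run:
```python
from rig import r, read_camera
import cv2,numpy as np
t=read_camera("top")[:,:,::-1];s=read_camera("side")[:,:,::-1]
f=lambda im,x,y,w,h,k:cv2.resize(im[y:y+h,x:x+w],None,fx=k,fy=k,interpolation=cv2.INTER_CUBIC)
cv2.imwrite("pics/d1.png",np.hstack([f(t,300,80,140,110,2.8),f(s,200,80,110,110,2.8)]))
o=r.get_obs();print(o["time"],o["position"],o["eef_rot"],o["finger_gap"],o["ft_force"])
```

```text
2.7 [ 584.82714936 -157.19043137   92.82996763] [ 7.66574111e-04  9.79771361e-01 -2.00100577e-01  2.69273764e-03] 93.92272514571229 [-0.07625473  0.31952635  0.07176523]
```

View pics/d1.png

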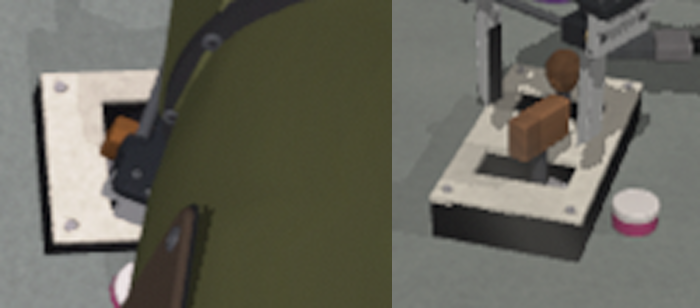

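The side view shows the open jaws straddling the bar grip, roughly centred, with the knob well clear. I'll go down about 25 mm and close.

Call:
send_rows(deltas=[[1,0,0,-1.3,0,0,0],[1,0,0,-1.0,0,0,0],[1,0,0,0,0,0,0],[0,0,0,0,0,0,0],[0,0,0,0,0,0,0],[0,0,0,0,0,0,0],[0,0,0,0,0,0,0],[0,0,0,0,0,0,0],[0,0,0,0,0,0,0],[0,0,0,0,0,0,0],[0,0,0,0,0,0,0],[0,0,0,0,0,0,0]], grip_force=25)

```text
time: 3.7
position: [586.4, -157.9, 71.2]
eef_rot: [0.001, 0.98, -0.2, 0.005]
ft_force: [-0.5, -1.0, -0.9]
finger_gap: 37.5
```

Call:
send_rows(deltas=[[0,0,0,-0.4,0.004,0.01,0],[0,0,0,0,0,0,0],[0,0,0,0,0,0,0],[0,0,0,0,0,0,0],[0,0,0,0,0,0,0],[0,0,0,0,0,0,0],[0,0,0,0,0,0,0]])

```text
time: 4.28
position: [586.4, -157.9, 67.0]
eef_rot: [-0.0, 0.98, -0.2, -0.001]
ft_force: [-1.3, 0.3, 1.8]
finger_gap: 19.4
```

Call:
send_rows(deltas=[[0,0,0,0.5,0,0,0],[0,0,0,0,0,0,0],[0,0,0,0,0,0,-0.08],[0,0,0,0,0,0,-0.08],[0,0,0,0,0,0,-0.08],[0,0,0,0,0,0,-0.08],[0,0,0,0,0,0,-0.08],[0,0,0,0,0,0,-0.08],[0,0,0,0,0,0,-0.08],[0,0,0,0,0,0,-0.08],[0,0,0,0,0,0,-0.08],[0,0,0,0,0,0,-0.08],[0,0,0,0,0,0,-0.08],[0,0,0,0,0,0,-0.08],[0,0,0,0,0,0,-0.08],[0,0,0,0,0,0,0],[0,0,0,0,0,0,0]])

```text
time: 5.7
position: [584.5, -157.2, 70.0]
eef_rot: [-0.001, 0.734, -0.679, -0.003]
ft_force: [-0.6, -0.4, -2.3]
finger_gap: 20.2
```

Call:
send_rows(deltas=[[0,0.5,-0.15,0,-0.005,-0.003,-0.057],[0,0.5,-0.15,0,0,0,0],[0,0,0,0,0,0,0],[0,0,0,0,0,0,0]])

```text
time: 6.03
position: [594.8, -160.3, 69.8]
eef_rot: [0.0, 0.718, -0.696, -0.001]
ft_force: [-0.6, 1.0, -2.3]
finger_gap: 20.1
```

```bash
cat > look.py <<'E'
from rig import r, read_camera
import cv2,numpy as np,sys
t=read_camera("top")[:,:,::-1];s=read_camera("side")[:,:,::-1]
cv2.imwrite("pics/full_t_%s.png"%sys.argv[1],t)
a=list(map(int,sys.argv[2].split(",")))
f=lambda im,x,y,w,h,k:cv2.resize(im[y:y+h,x:x+w],None,fx=k,fy=k,interpolation=cv2.INTER_CUBIC)
cv2.imwrite("pics/%s.png"%sys.argv[1],np.hstack([f(t,*a[:4],4),f(s,*a[4:],4)]))
o=r.get_obs();print(o["time"],o["position"],o["eef_rot"],o["finger_gap"],o["ft_force"])
E
python3 look.py e1 310,85,80,100,205,80,100,100
```

```text
6.1333 [ 594.66618687 -160.27184591   69.84802352] [ 3.09832198e-04  7.17806437e-01 -6.96242391e-01 -5.96596675e-04] 19.81924995884701 [-0.08594288  0.11486204 -2.54289784]
```

View pics/e1.png

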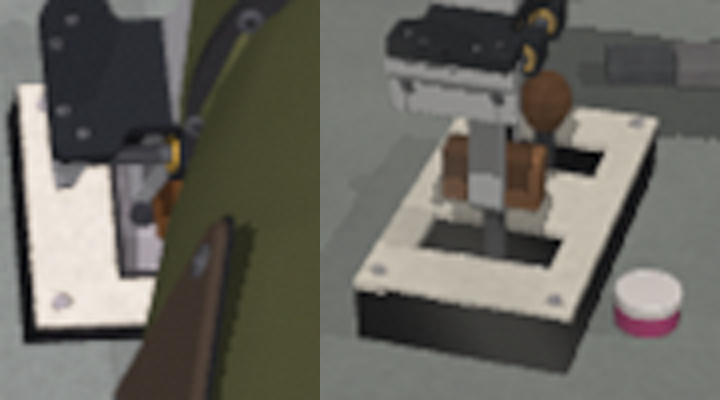

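The grip is parallel to the slot and the stem sits mid-slot. Force reads about −2.5 N, which matches the stamp's weight. Lifting.

Call:
send_rows(deltas=[[0,0,0,1,0,0,0],[0,0,0,1,0,0,0],[0,0,0,1,0,0,0],[0,0,0,0,0,0,0]])

```text
time: 6.47
position: [594.3, -160.2, 103.2]
eef_rot: [0.0, 0.719, -0.695, -0.001]
ft_force: [0.3, -0.3, -1.4]
finger_gap: 20.1
```

Call:
send_rows(deltas=[[0,0,0,1.5,0,0,0],[0,0,0,1.5,0,0,0],[0,0,0,1.5,0,0,0],[0,0,0,1,0,0,0],[0,0,0,0,0,0,0]])

```text
time: 6.88
position: [594.1, -160.1, 163.1]
eef_rot: [-0.0, 0.719, -0.695, 0.0]
ft_force: [-0.4, -0.5, -1.7]
finger_gap: 19.8
```

Call:
send_rows(deltas=[[0,0,1.5,0,0,0,0],[0,0,2.2,0,0,0,-0.015],[0,0,2.2,0,0,0,-0.015],[0,0,2.2,0,0,0,-0.015],[0,0,2.2,0,0,0,-0.015],[0,0,2.2,0,0,0,-0.015],[0,0,2.2,0,0,0,-0.015],[0,0,2.2,0,0,0,-0.015],[0,0,2.2,0,0,0,-0.015],[0,0,2.2,0,0,0,-0.015],[0,0,2.2,0,0,0,-0.015],[0,0,2.2,0,0,0,-0.015],[0,0,2.2,0,0,0,-0.015],[0,0,1.5,0,0,0,0],[0,0,0.8,0,0,0,0],[0,0,0,0,0,0,0],[0,0,0,0,0,0,0]])

```text
time: 8.3
position: [584.3, 165.4, 149.9]
eef_rot: [-0.005, -0.651, 0.759, 0.005]
ft_force: [-0.3, -0.4, -2.4]
finger_gap: 19.7
```

Call:
send_rows(deltas=[[0,0.43,-0.96,0,-0.001,-0.014,0],[0,0,0,0,0,0,0],[0,0,0,-1.5,0,0,0],[0,0,0,-1.5,0,0,0],[0,0,0,-1.5,0,0,0],[0,0,0,-0.5,0,0,0],[0,0,0,0,0,0,0],[0,0,0,0,0,0,0]])

```text
time: 8.97
position: [590.4, 147.0, 99.2]
eef_rot: [0.001, -0.648, 0.761, -0.002]
ft_force: [0.7, -0.0, -3.2]
finger_gap: 19.9
```

```bash
python3 look.py f1 150,90,95,110,150,170,100,110
```

```text
9.0667 [590.59987992 147.40008797  99.75732775] [ 0.00159209 -0.64845796  0.76124646 -0.00188708] 19.836544034570352 [ 0.41034659  0.26312014 -2.73600117]
```

View pics/f1.png

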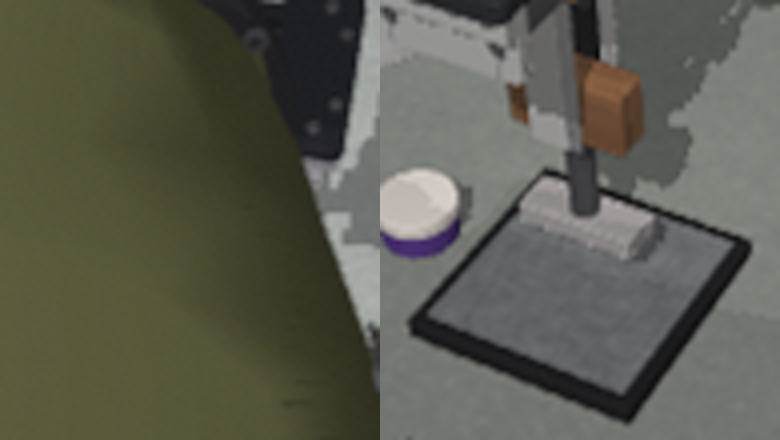

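The side view shows the stamp hanging upright over the pad's far half, with the foot's top-face corners at about (525,205), (545,180), (660,217) and (632,248) in the crop. I'll fit its position in the hand and compare with the pad in the same view.

Run:
```python
from h import *
o=[150,170]
u=lambda L:un(np.array(L)-[380,0],4,o)
yaw=np.radians(-8.8)
def pr(p,P): return ((proj("side",world(p,P))-o)*4+[380,0]).round()
z=38.5
F=[[30,11,z+12],[30,-11,z+12],[-30,-11,z+12],[-30,11,z+12]]
print("foot if at TCP",pr([590.5,147.2,yaw],F).tolist())
print("fit foot",fit([("side",F,u([(545,180),(520,205),(632,248),(660,217)]) if 0 else u([(520,205),(545,180),(660,217),(632,248)]))],[590,147,yaw]))
g=[[60,60,12],[60,-60,12],[-60,-60,12],[-60,60,12]]
print("pad pred",pr([588.6,155.8,-.153],g).tolist())
print("fit pad",fit([("side",g,u([(410,322),(545,170),(750,240),(628,412)]))],[588,155,-.15]))
```

```text
foot if at TCP [[516.0, 200.0], [541.0, 171.0], [651.0, 210.0], [628.0, 240.0]]
fit foot (array([ 5.87458403e+02,  1.50298758e+02, -1.52761979e-01]), array([[ 0.3,  0.5],
       [ 0.3, -0.4],
       [-0.8,  0. ],
       [ 0.3, -0.1]]))
pad pred [[408.0, 319.0], [546.0, 162.0], [755.0, 235.0], [633.0, 408.0]]
fit pad (array([ 5.89426926e+02,  1.58279508e+02, -1.58151972e-01]), array([[-1.2,  0.3],
       [-0. , -1. ],
       [ 0.8, -0. ],
       [ 0.5,  0.3]]))
```

Call:
send_rows(deltas=[[0,0.1,0.83,0,-0.003,0.005,0],[0,0,0,0,0,0,0],[0,0,0,-1.0,0,0,0],[0,0,0,-0.8,0,0,0],[0,0,0,0,0,0,0],[0,0,0,0,0,0,0]])

```text
time: 9.57
position: [592.6, 157.2, 82.1]
eef_rot: [-0.0, -0.649, 0.761, -0.002]
ft_force: [-0.8, -0.3, -2.7]
finger_gap: 20.2
```

Call:
send_rows(deltas=[[0,-0.15,-0.1,-0.3,0.003,0.003,0],[0,0,0,-0.3,0,0,0],[0,0,0,0,0,0,0]])

```text
time: 9.82
position: [590.7, 156.0, 75.2]
eef_rot: [-0.001, -0.649, 0.761, 0.0]
ft_force: [0.2, 0.2, -2.8]
finger_gap: 19.8
```

Call:
send_rows(deltas=[[0,0,0,-0.15,0,0,0],[0,0,0,-0.1,0,0,0],[0,0,0,0,0,0,0]])

```text
time: 10.07
position: [591.0, 155.9, 73.2]
eef_rot: [-0.0, -0.649, 0.761, 0.0]
ft_force: [-1.2, 0.5, -2.4]
finger_gap: 20.2
```

Call:
send_rows(deltas=[[0,0,0,-0.1,0,0,0],[0,0,0,0,0,0,0]])

```text
time: 10.23
position: [591.3, 155.9, 73.3]
eef_rot: [0.0, -0.649, 0.761, -0.0]
ft_force: [-0.2, -0.4, -2.0]
finger_gap: 19.6
```

Call:
send_rows(deltas=[[0,0,0,-0.1,0,0,0],[0,0,0,0,0,0,0]])

```text
time: 10.4
position: [591.7, 156.1, 73.1]
eef_rot: [0.001, -0.649, 0.761, -0.001]
ft_force: [-0.5, 0.1, -2.2]
finger_gap: 19.4
```

Call:
send_rows(deltas=[[0,-0.05,0,-0.2,0,0,0],[0,0,0,-0.1,0,0,0],[0,0,0,0,0,0,0]])

```text
time: 10.65
position: [592.3, 156.2, 73.1]
eef_rot: [0.003, -0.649, 0.761, -0.002]
ft_force: [0.2, 0.6, -2.1]
finger_gap: 19.8
```

```bash
python3 look.py g1 150,90,95,110,150,170,100,110
```

```text
10.75 [592.46676881 156.17877403  72.95716857] [ 0.00264779 -0.64867881  0.76105583 -0.00167593] 19.99615374109627 [ 0.05742776 -0.25878378  1.39737739]
```

View pics/g1.png

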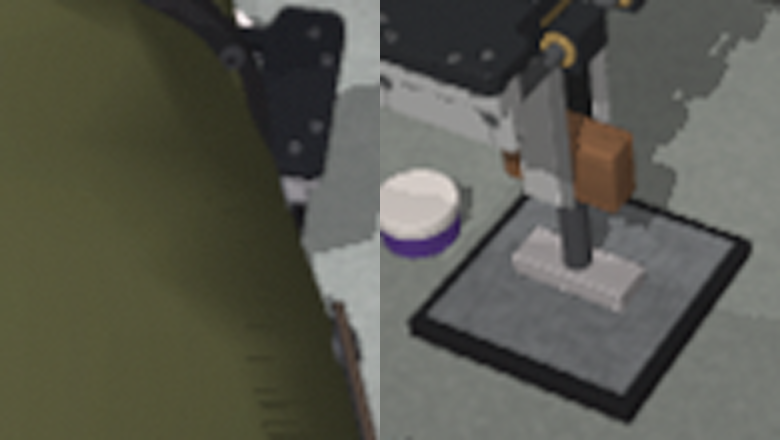

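Run:
```python
from h import *
o=[150,170]
u=lambda L:un(np.array(L)-[380,0],4,o)
for z in(24,26):
    F=[[30,11,z],[30,-11,z],[-30,-11,z],[-30,11,z]]
    print(fit([("side",F,u([(513,255),(540,230),(647,270),(622,298)]))],[590,156,-.153]))
F=np.array([[30,11,24],[30,-11,24],[-30,-11,24],[-30,11,24],[30,11,12],[-30,11,12.]])
print(((proj("side",world([588.6,155.8,-.153],F))-o)*4+[380,0]).round().tolist())
```

```text
(array([ 5.90490897e+02,  1.58636675e+02, -1.77991321e-01]), array([[ 0.2,  0.4],
       [-0.1, -0.6],
       [-0.1, -0.2],
       [ 0. ,  0.4]]))
(array([ 5.89617175e+02,  1.60382193e+02, -1.78914412e-01]), array([[ 0.1,  0.4],
       [-0.1, -0.7],
       [-0. , -0.2],
       [ 0.1,  0.4]]))
[[518.0, 253.0], [543.0, 224.0], [651.0, 263.0], [628.0, 294.0], [520.0, 271.0], [629.0, 311.0]]
```

The foot rests on the pad about 1 mm from centre in the side view, and the force shows contact. Releasing.

Call:
send_rows(deltas=[[0,0,0,0,0,0.006,0],[0,0,0,0,0,0,0],[0.5,0,0,0,0,0,0],[0.5,0,0,0,0,0,0],[0.5,0,0,0,0,0,0],[0.5,0,0,0,0,0,0],[0.6,0,0,0,0,0,0],[0.7,0,0,0,0,0,0],[0.7,0,0,0,0,0,0],[0.7,0,0,0,0,0,0],[0.7,0,0,0,0,0,0]])

```text
time: 11.67
position: [592.6, 156.2, 72.3]
eef_rot: [0.0, -0.649, 0.761, 0.001]
ft_force: [-0.5, -0.1, -0.0]
finger_gap: 65.5
```

Fingers are clear on both sides, so I'll go straight up and then swing back out of the view.

Call:
send_rows(deltas=[[0.7,0,0,1.5,0,0,0],[0.7,0,0,2,0,0,0],[0.7,0,0,2.5,0,0,0],[0.7,0,0,2.5,0,0,0],[0.7,0,0,2.5,0,0,0],[0.7,0,0,1,0,0,0],[0.7,-2,2,0,0,0,0],[0.7,-2.5,2.5,0,0,0,0],[0.7,-2.5,2.5,0,0,0,0],[0.7,-2.5,2.5,0,0,0,0],[0.7,-2.5,2.5,0,0,0,0],[0.7,-2.5,2.5,0,0,0,0],[0.7,-2.5,2.5,0,0,0,0],[0.7,-2.5,2.5,0,0,0,0],[0.7,-1,1,0,0,0,0],[0.7,0,0,0,0,0,0],[0.7,0,0,0,0,0,0]])

```text
time: 13.08
position: [374.3, 366.1, 190.6]
eef_rot: [-0.003, -0.648, 0.762, 0.001]
ft_force: [0.5, -0.2, 0.4]
finger_gap: 65.6
```

```bash
python3 look.py h1 150,90,95,110,150,170,100,110
python3 - <<'E'
from rig import read_camera
import cv2,numpy as np
t,s=[read_camera(n)[:,:,::-1] for n in("top","side")]
a=cv2.imread("pics/h1.png")
b=np.hstack([t[90:180,100:440],s[80:170,200:310]]);b=cv2.resize(b,(780,156))
a=cv2.copyMakeBorder(a,0,0,0,780-a.shape[1],cv2.BORDER_CONSTANT)
cv2.imwrite("pics/h2.png",np.vstack([a,b]))
E
```

```text
13.1833 [375.12416185 365.40938461 190.62814145] [-0.00289922 -0.64695049  0.76252513  0.00144296] 65.77533310647522 [-0.21818708 -0.2654523   1.00109041]
```

View pics/h2.png

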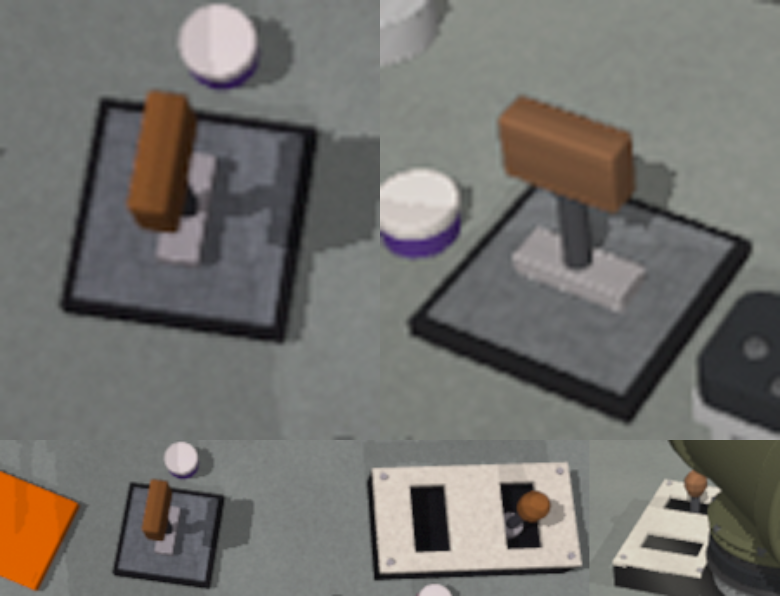

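Run:
```python
from h import *
u=lambda L:un(L,4,[150,90])
F=[[30,-11,24],[-30,-11,24],[-30,11,24]]
print(fit([("top",F,u([(215,153),(198,263),(157,258)]))],[590,156,-.15]))
g=[[60,60,12],[60,-60,12],[-60,-60,12],[-60,60,12]]
print(fit([("top",g,u([(101,98),(315,129),(282,341),(63,309)]))],[590,156,-.15]))
```

```text
(array([ 5.92090255e+02,  1.56654063e+02, -1.35657118e-01]), array([[-0. ,  0.2],
       [ 0.1, -0.1],
       [-0.1, -0.1]]))
(array([ 5.89064782e+02,  1.56078463e+02, -1.58231765e-01]), array([[-0.4, -0.2],
       [ 0.9, -0.5],
       [ 0.6,  0.2],
       [-1.1,  0.4]]))
```

The stamp stands upright within about 3 mm of the pad centre, and the round stamp is still in the rack. Handing in.

```bash
python3 -c "
from rig import workorder; print(workorder.finish_job())"
```

```text
the job is handed in; nothing more can be done
None
```

I took the bar stamp out of the rack, stood it upright near the middle of the black stamp pad, let it go, and handed the job in at about 13 s. I gripped the bar, lifted it a few millimetres off the rack floor, and turned it about 65° to line up with the slot. I then moved it about 10 mm to centre it in the slot and drew it straight up.

- **Placement:** the last pictures show the stamp standing on its own. It is about 3 mm from the pad centre in the top view and about 1 mm in the side view. The two views disagree by about 2 mm, which is within the calibration error.
- **Round stamp and rack:** the round stamp is still in its slot, and the bar stamp's slot is empty.
- **Robot:** the gripper is well clear of everything. The force readings I saw stayed within a few newtons throughout.

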